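# Clamp the circuit board in the soldering fixture

## Robot

A 7-joint arm with a two-finger parallel gripper is mounted at the origin on the work surface. World frame = base frame: x ahead of the robot, y to its left, z up, the work surface at z = 0. Lengths are in m, angles in rad, forces in N, time in s.
With the tool pointing down it reaches from about 0.425 to 0.825 m from the base axis. Payload 3.6 kg.
Tool frame: the origin (TCP) lies where the fingers leave the gripper's body, on its centre line; the fingertips stand 73 mm ahead of it and the grasp point (between the pads) lies 54 mm ahead of it; z points along the fingers, y is the line along which they close (so a half turn about z gives the same grasp; the last joint's range is limited). The gripper opens to 85 mm and grips with 20 to 120 N. Pads are 22 mm wide; open, the fingers measure 114 mm over their backs; the gripper's body (76 mm by 85 mm) begins 54 mm behind the grasp point. The pads swing forward as they close: fully open they stand 13 mm farther back than shut.
Start: joints at [1.294, 0.615, -0.013, 1.423, 0.008, 1.103, -0.04], TCP at [0.161, -0.63, 0.304] pointing down, gripper open.
Joint ranges: [-3.12, 3.12], [-0.3, 2.06], [-1.34, 1.32], [0.26, 2.42], [-1.36, 4.5], [0.01, 1.98], [-2.84, 2.84]. Speed limits (rad/s): [2.79, 2.79, 3.14, 3.14, 3.14, 3.14, 3.14].

## Interface

Orientations are given as a unit quaternion [x, y, z, w].
In Python, from station import arm, snapshot, camera_info, ticket gives the robot as it stands. Calls block until the motion is done:
- arm.movep(position, orientation): joint-space move of the TCP to a pose.
- arm.line_to(position, velocity=0.15, ori=None): straight line of the TCP; ori=None keeps the orientation; velocity is the mean speed in m/s.
- arm.move_j(angles): joint-space move.
- arm.move_gripper(opening, effort=None): opening from 0.0 (shut) to 1.0 (fully open); effort is the grip in N (None keeps the last); returns when the fingers have stopped.
- arm.pause(seconds).
- arm.ik(position, orientation): joint angles nearest the present ones, or None.
- snapshot(name): name is "scene" or "side" or "wrist"; returns the picture (420x560x3 uint8, blue, green, red); there is no depth.
- camera_info(name): a dict with "fx", "fy", "cx", "cy" (pixels), "R" (3x3) and "t" (3): a world point X has camera coordinates R X + t; the wrist camera has in their place "T_tool_cam" (4x4, takes a point from camera to tool coordinates, whose origin is the TCP and whose axes are the flange's). Camera axes: x right, y down, z forward; pixel columns grow to the right and rows downward; lengths in m; the calibration is good to about 2 mm. A picture is of the moment at which its call begins: read the wrist's pose just before it. camera_info takes no time and is no camera call.
A pose or a line that the arm cannot do raises arm.MotionError and nothing moves.
- ticket.finish_job(): hands the job in; it is judged then, once.
Readings, each from a call of its own:
- arm.read_time(): time.
- arm.read_joint_positions(): joint angles.
- arm.read_dq(): joint speeds.
- arm.read_effort(): joint torques, N m.
- arm.read_tool_pos(): TCP position.
- arm.read_eef_rot(): TCP orientation.
- arm.read_ft_force(): force on the tool from outside, world axes, zero at the start.
- arm.read_wrist_torque(): the same for the moment, N m.
- arm.read_opening(): opening from 0.0 (shut) to 1.0 (fully open).
- arm.read_finger_force(): force on a finger pad.
Only numpy, scipy, OpenCV 4.12 (cv2) and the standard library are available. Lean on these libraries where they do the work, as an engineer would, in place of code of your own. Each camera call takes 0.05 s, during which the arm holds its last target. There are 200 camera calls.

## Task

A blue circuit board lies in the aluminium clamping fixture, ready for soldering. With a finger, push the yellow strap round over the board until it rests fully home against its stop, and only then push the red cam lever all the way down, and take the hand away. Nothing needs to be picked up: leave the board seated in its nest and everything else on the bench where it is.

Things in the scene. Friction and masses are not known exactly. Their poses are not given: they have to be found in the camera images.
- fixture: The clamping fixture, fixed to the bench; its place and yaw differ between runs. Aluminium base plate 140 (its x) x 210 (its y) x 20 mm high; origin at the centre of the plate's underside, on the bench, z up. The board's nest is in the middle, with rims 6 mm high.
- pivot (a point): Point on the strap's vertical pivot, at (0, +80 mm) of the fixture, 51 mm above the bench (mid-height of the strap); the pivot's head is 64.5 mm above the bench. Axes as the fixture's.
- axle (a point): Middle of the cam lever's level axle, which runs along the fixture's x: at (0, -80 mm) of the fixture, 74 mm above the bench. A dark steel post 14 x 26 mm, 84 mm high, centred 19.5 mm to the fixture's -x side of this point, carries it and stops the strap. Axes as the fixture's.
- strap (a joint): Angle of the yellow strap about its pivot, rad. 0 = open: it points to the fixture's +x, turned 0.26 rad towards its +y. It grows as the strap swings across the board, clockwise from above; 1.83 = home at the stop, pointing along the fixture's -y with its end under the cam. Starts at 0 to 0.5. Friction about 0.12 N m; it stays where it is left.
- strap_mid (a point): Centre of the strap's section 90 mm from the pivot, 51 mm above the bench; x along the strap away from the pivot, z up. Closing moves it to its own -y: push on its +y side. Level bar 22 mm wide, 43 to 59 mm above the bench, ends 176 mm from the pivot. Under it all is clear down to 30 mm above the bench, but for its rubber pad (6 mm deep, 80 mm from the pivot).
- lever (a joint): Angle of the red cam lever about its axle, rad. 0 = fully up: the arm leans outward (to the fixture's -y) 0.5 rad from vertical. It grows as the arm goes outward and down; 1.0 = fully down at its stop, arm nearly level (1.5 rad from vertical). Starts at 0 to 0.3. Friction about 0.20 N m (3 N at the grip); it stays where it is left.
- lever_tip (a point): Point on the red lever's centre line near its end, 86 mm from the axle; the rounded end reaches 9 mm farther. The grip is a round bar 18 mm in diameter, covering the outer 60 mm or so of the arm, in the fixture's plane x = 0. Push on its inner, upper side. This frame has the fixture's axes at lever angle 0 and turns with the lever.
- board_center (a point): Centre of the blue circuit board, loose in the nest: 90 (x) x 70 (y) x 3 mm, parts on it up to 9 mm above its underside; it lies on the base plate, 20 mm above the bench.
- nest (a point): Centre of the nest's floor on the fixture, 20 mm above the bench; the board belongs over it.
- spare_board_center (a point): Centre of a green circuit board, 90 x 70 x 3 mm, loose on the bench on the fixture's -x side. To be left alone.
- screwdriver: Blue-handled screwdriver 150 mm long lying on the fixture's -x side; origin under its middle. To be left alone.
- flux_jar: Amber jar with black cap, 44 mm in diameter, 40 mm high, standing near the fixture's +y side; origin under its centre. To be left alone.
- solder_spool: Grey metal spool standing on its flange, 56 mm in diameter, 42 mm high; origin under its centre. To be left alone.
- cleaner: White bottle with red cap, 52 mm in diameter, 130 mm high; origin under its centre. To be left alone.
- meter: Yellow multimeter lying on its back, 85 x 150 x 32 mm; origin under its centre. To be left alone.
- brush: Small brush 150 mm long, lying; origin under its middle. To be left alone.
There are look-alikes about, which are no part of the job. What is shaped like the part that bears board_center but purple is not meant.

How it is judged:
On the way, in this order (a step that is already met when the one before it is completed fails the run):
1. the strap is swung fully home over the board while the lever is still up (value of joint strap above 1.76 rad and value of joint lever below 0.5 rad), for 0.2 s.
2. the cam lever is pushed all the way down with the strap home (value of joint strap above 1.76 rad and value of joint lever above 0.92 rad), for 0.2 s.
At the end, for the whole second after the job is handed in: The strap is within 0.07 rad of its stop and the lever within 0.08 rad of its lowest position, both at rest; the board lies flat in its nest within 6 mm of its centre (all of step 2 and velocity of joint strap between -0.05 and 0.05 rad/s and velocity of joint lever between -0.05 and 0.05 rad/s and horizontal distance between board_center and nest below 0.006 m and z of board_center in the frame of fixture below 0.025 m and angle between board_center's own z axis and vertical below 0.06 rad); the robot touches nothing.
It fails at once if the lever is pushed down before the strap is home (value of joint lever above 0.6 rad and not (value of joint strap above 1.76 rad)).
It fails at once if the board is lifted out of, or knocked off, its seat (distance of board_center from where it was at the start of the episode above 0.008 m or z of board_center in the frame of fixture above 0.027 m).
It fails at once if another thing on the bench is lifted, carried or pushed more than 20 mm (distance of any of spare_board_center, screwdriver, flux_jar, solder_spool, cleaner, meter, brush from where it was at the start of the episode above 0.02 m).
It fails at once if a jar, bottle or spool is tipped (angle between any of flux_jar, cleaner, solder_spool's own z axis and vertical above 0.5 rad).
It also fails if it takes over 45 s, if anything falls off the work surface, if the arm or the gripper's body presses on something with over 40 N, if the wrist force passes 120 N, or if a joint passes its speed limit or range.

## Working session

There is one attempt and no reset: what is moved stays moved. The work goes in short steps, each a Python script; the robot and the scene stay as the last script left them, time stands still between calls to the robot, and variables do not carry over. Pictures are saved under pics/ and viewed, at most 10 in all, crops included, and the job is handed in when it is done.

```bash
mkdir -p pics; python3 - <<'E'
from station import arm,snapshot,camera_info
import cv2
for n in("scene","side"):
    cv2.imwrite(f"pics/{n}0.png",cv2.resize(snapshot(n),(800,600),interpolation=cv2.INTER_CUBIC))
    c=camera_info(n);print(n,{k:(v.tolist() if hasattr(v,'tolist') else v) for k,v in c.items()})
print(arm.read_eef_rot(),arm.read_time())
E
```

```text
scene {'fx': 429.95491549497393, 'fy': 429.95491549497393, 'cx': 282.65003566269525, 'cy': 206.57598356539842, 'R': [[0.5516836288360819, 0.8339865939256126, 0.010561004999890496], [0.5336339797123647, -0.34321184639446256, -0.7729426914014051], [-0.64099918047576, 0.43205554000250873, -0.6343879420217132]], 't': [-0.3201151276009017, -0.2210822752587199, 1.443045855951868]}
side {'fx': 400.09571459985824, 'fy': 400.09571459985824, 'cx': 275.83491345932373, 'cy': 214.09802926287978, 'R': [[-0.9974356519725786, -0.07053380795142612, -0.012128565863619647], [-0.04574325562213354, 0.7586230903309411, -0.6499219656095804], [0.05504248122246104, -0.6477005394104625, -0.7599041627128191]], 't': [0.5511599862338589, 0.06144141930046515, 1.211819789024769]}
[ 9.92146855e-01  1.25072714e-01 -1.71990184e-04 -1.18493466e-03] 0.1
```

View pics/scene0.png

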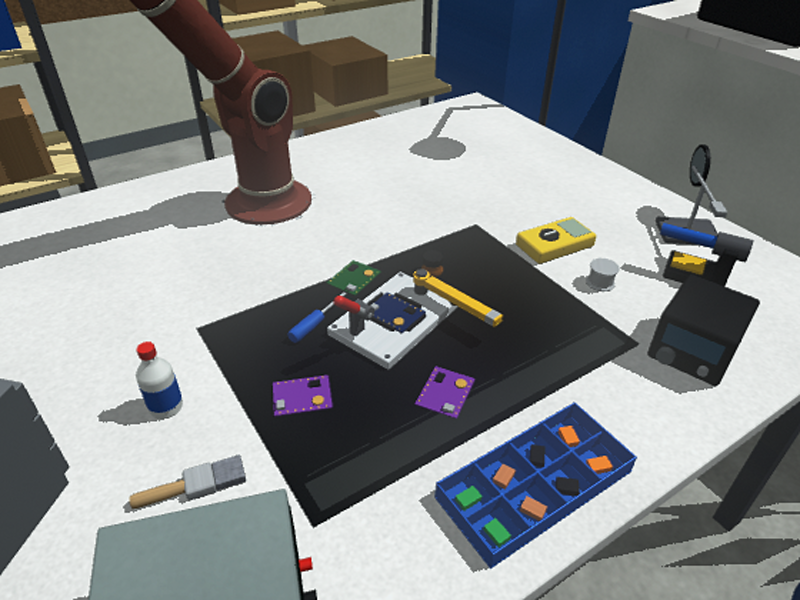

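View pics/side0.png

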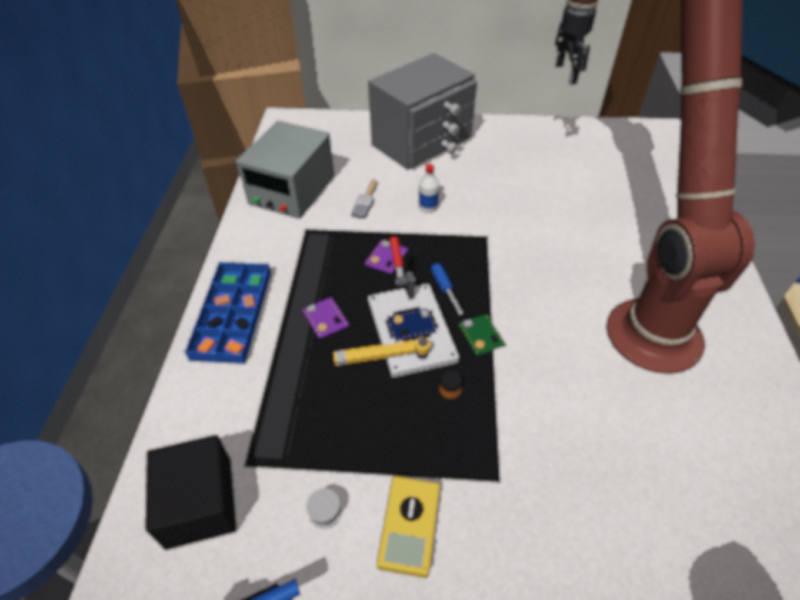

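The scene picture shows the fixture at about (392,320), the yellow strap from (421,280) to (500,320), the red lever at (350,305) and the jar at (432,265). There are three board types: blue in the fixture (395,311), purple at (302,395) and (446,390), and green at (353,276). The blue one in the nest is the one meant. I'll confirm that and measure in enlarged crops.

```bash
python3 - <<'E'
import cv2
from station import snapshot
a=snapshot("scene")[175:275,215:365]; b=snapshot("side")[155:285,220:355]
cv2.imwrite("pics/sc1.png",cv2.resize(a,None,fx=5.333,fy=5.333,interpolation=cv2.INTER_CUBIC)) 
cv2.imwrite("pics/si1.png",cv2.resize(b,None,fx=4.6,fy=4.6,interpolation=cv2.INTER_CUBIC))
E
```

```text
(no output)
```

View pics/sc1.png

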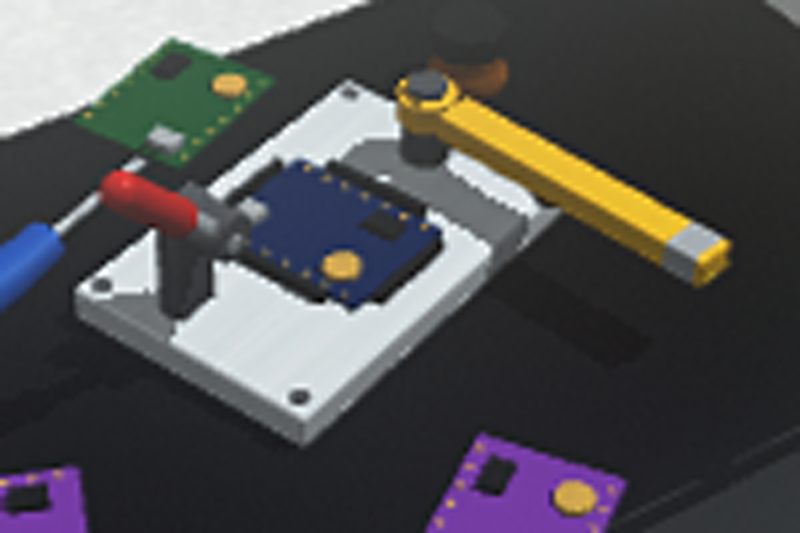

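View pics/si1.png

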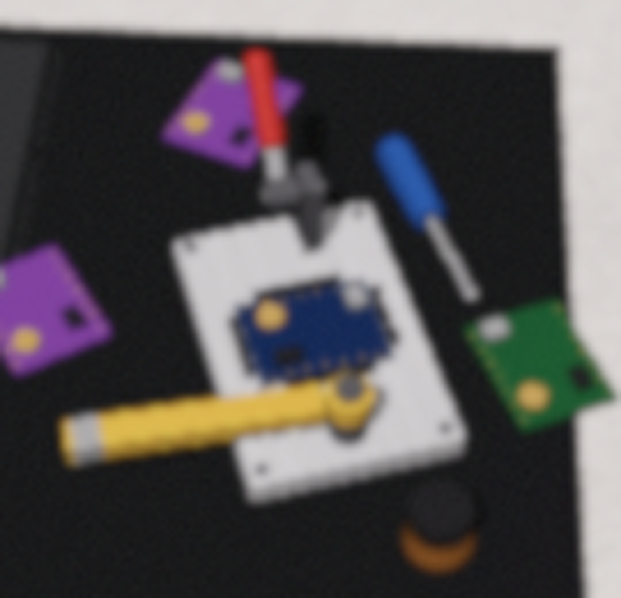

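The crops confirm that the blue board sits in the nest. Plate corners, pivot head, strap end and lever tip are all readable in both views, so I'll fit the fixture pose and both joints.

```bash
cat > geo.py <<'E'
import numpy as np
from station import camera_info
C={n:camera_info(n) for n in("scene","side")}
def proj(n,X):
    c=C[n];p=np.array(c["R"])@X+np.array(c["t"]);return np.array([c["fx"]*p[0]/p[2]+c["cx"],c["fy"]*p[1]/p[2]+c["cy"]])
def w(f,p):
    c,s=np.cos(f[2]),np.sin(f[2]);return np.array([f[0]+c*p[0]-s*p[1],f[1]+s*p[0]+c*p[1],p[2]])
def strap(q,r,z): 
    a=.26-q;return(r*np.cos(a),.08+r*np.sin(a),z)
def lever(q,r):
    a=.5+q;return(0,-.08-r*np.sin(a),.074+r*np.cos(a))
E
python3 - <<'E'
from geo import *
from scipy.optimize import least_squares
px={"scene":lambda u,v:(215+u/5.333,175+v/5.333),"side":lambda u,v:(220+u/4.6,155+v/4.6)}
O=[("scene",76,290,(-.07,-.105,.02)),("scene",348,80,(-.07,.105,.02)),("scene",305,432,(.07,-.105,.02)),
("side",173,241,(.07,-.105,.02)),("side",375,200,(-.07,-.105,.02)),("side",467,437,(-.07,.105,.02)),("side",248,490,(.07,.105,.02)),
("scene",429,84,(0,.08,.0645)),("side",349,388,(0,.08,.0645)),
("scene",713,252,"s"),("side",68,437,"s"),("scene",118,186,"l"),("side",258,58,"l")]
def R(p):
    r=[]
    for n,u,v,q in O:
        if q=="s":q=strap(p[3],.174,.055)
        if q=="l":q=lever(p[4],.086)
        r+=list(proj(n,w(p,q))-px[n](u,v))
    return r
for y in(-1.57,0,1.57,3.1):
    s=least_squares(R,[.5,0,y,.3,.1],loss="soft_l1")
    print(s.cost,s.x.round(4),np.round(s.fun,1) if s.cost<200 else "")
p=s.x
E
```

```text
6.724535145174292 [0.515  0.0221 0.3272 0.3422 0.2276] [-1.2 -0.8 -0.6 -0.9 -0.7 -2.5 -0.3 -0.  -1.9  0.3 -0.7  0.3  0.  -0.6
 -0.6 -0.7 -0.4  0.1 -0.2  0.6 -0.5  0.6  0.2  0.1 -0.5  1.5]
6.724535145174289 [0.515  0.0221 0.3272 0.3422 0.2276] [-1.2 -0.8 -0.6 -0.9 -0.7 -2.5 -0.3 -0.  -1.9  0.3 -0.7  0.3  0.  -0.6
 -0.6 -0.7 -0.4  0.1 -0.2  0.6 -0.5  0.6  0.2  0.1 -0.5  1.5]
6.724535145174315 [0.515  0.0221 0.3272 0.3422 0.2276] [-1.2 -0.8 -0.6 -0.9 -0.7 -2.5 -0.3 -0.  -1.9  0.3 -0.7  0.3  0.  -0.6
 -0.6 -0.7 -0.4  0.1 -0.2  0.6 -0.5  0.6  0.2  0.1 -0.5  1.5]
6.724535145174654 [0.515  0.0221 0.3272 0.3422 0.2276] [-1.2 -0.8 -0.6 -0.9 -0.7 -2.5 -0.3 -0.  -1.9  0.3 -0.7  0.3  0.  -0.6
 -0.6 -0.7 -0.4  0.1 -0.2  0.6 -0.5  0.6  0.2  0.1 -0.5  1.5]
```

```bash
cat >> geo.py <<'E'
F=np.array([.515,.0221,.3272])
def back(n,u,v,z):
    c=C[n];R=np.array(c["R"]);o=-R.T@np.array(c["t"]);d=R.T@np.array([(u-c["cx"])/c["fx"],(v-c["cy"])/c["fy"],1]);return o+d*(z-o[2])/d[2]
def quat(phi): return [np.cos(phi/2),np.sin(phi/2),0,0]   # tool down, tool x at world angle phi
TIP=.073
def strap_pose(q,gap,half,r=.075,ztip=.038):   # finger on the strap's +y side
    a=.26-q; p=strap(q,r,0); d=.011+half+gap
    return w(F,(p[0]-d*np.sin(a),p[1]+d*np.cos(a),ztip+TIP)), F[2]+a
def lever_pose(q,gap,half,r=.06):
    a=.5+q;p=lever(q,r);d=.009+half*np.cos(a)+gap
    return w(F,(0,p[1]+d*np.cos(a),p[2]+d*np.sin(a)+TIP))
E
python3 - <<'E'
from geo import *
from station import arm
s=1/1.42857
print("cab",back("side",410*s,165*s,0),back("side",475*s,125*s,0),"cab top front",back("side",475*s,75*s,.15),"bottle",back("side",429*s,210*s,0))
print("jar",back("side",220+441/4.6,155+510/4.6,.04))
for off in(0,np.pi/2,-np.pi/2,np.pi):
    L=[]
    for q in(.3,.8,1.3,1.83):
        p,d=strap_pose(q,.005,.0145);j=arm.ik(p,quat(d+off));L.append(None if j is None else np.round(j,2).tolist())
    print(off,L)
for k in range(4):
    L=[]
    for q in(.2,1.0):
        j=arm.ik(lever_pose(q,.005,.0145),quat(F[2]+k*np.pi/2));L.append(None if j is None else np.round(j,2).tolist())
    print("lev",k,L)
E
```

```text
cab [ 0.54789552 -0.57169096  0.        ] [ 0.36099922 -0.78503799  0.        ] cab top front [ 0.37489381 -0.8018867   0.15      ] bottle [ 0.48841189 -0.37974735  0.        ]
jar [0.43023979 0.16639172 0.04      ]
0 [[-0.25, 0.75, -0.08, 1.83, 0.1, 0.57, -1.68], [-0.26, 0.76, 0.05, 1.81, -0.06, 0.58, -1.96], [-0.27, 0.75, 0.17, 1.84, -0.22, 0.57, -2.24], [-0.3, 0.74, 0.31, 1.92, -0.41, 0.54, -2.53]]
1.5707963267948966 [[-0.05, 0.78, -0.4, 1.83, 0.49, 0.63, -0.46], [-0.06, 0.77, -0.28, 1.81, 0.34, 0.61, -0.76], [-0.06, 0.75, -0.16, 1.84, 0.2, 0.57, -1.06], [-0.08, 0.72, -0.04, 1.91, 0.05, 0.51, -1.4]]
-1.5707963267948966 [[-0.51, 0.77, 0.34, 1.84, -0.43, 0.6, -2.76], [0.38, 1.07, -1.15, 1.79, 1.12, 1.1, 1.74], [0.46, 1.06, -1.15, 1.82, 1.12, 1.09, 1.29], [0.46, 0.93, -0.96, 1.9, 1.01, 0.9, 0.87]]
3.141592653589793 [[0.25, 0.96, -0.96, 1.82, 0.99, 0.94, 0.68], [0.09, 0.81, -0.52, 1.8, 0.6, 0.69, 0.58], [0.12, 0.79, -0.46, 1.83, 0.55, 0.65, 0.19], [0.11, 0.74, -0.34, 1.91, 0.44, 0.56, -0.2]]
lev 0 [[0.17, 0.58, -0.12, 1.82, 0.1, 0.75, -1.24], [0.21, 0.66, -0.09, 1.81, 0.08, 0.68, -1.17]]
lev 1 [[0.41, 0.62, -0.5, 1.81, 0.4, 0.81, 0.04], [0.45, 0.7, -0.47, 1.8, 0.44, 0.75, 0.07]]
lev 2 [[0.74, 0.86, -1.15, 1.8, 0.88, 1.1, 1.16], [0.78, 0.96, -1.15, 1.79, 0.99, 1.11, 1.17]]
lev 3 [[-0.09, 0.59, 0.28, 1.83, -0.23, 0.75, -2.5], [-0.04, 0.68, 0.31, 1.81, -0.3, 0.7, -2.37]]
```

```bash
python3 - <<'E'
from geo import *
from station import arm,snapshot
import cv2
arm.move_gripper(0.0)
p0=arm.read_tool_pos(); arm.line_to([p0[0],p0[1],.40],.25)
H=.011
def P(q,g): 
    p,d=strap_pose(q,g,H); return p,quat(d+np.pi/2)
p,o=P(.342,.015); arm.movep([p[0],p[1],.22],o)
print("above",arm.read_time(),arm.read_ft_force().round(1))
cv2.imwrite("pics/a.png",snapshot("scene")[130:280,200:400].repeat(4,0).repeat(4,1))
arm.line_to(p,.12); print("down",arm.read_time(),arm.read_ft_force().round(1),arm.read_tool_pos()-p)
E
```

```text
above 4.625 [ 0.  -0.4 -0.6]
down 5.7333 [-0.6 -0.6  0. ] [0.0004293  0.00042105 0.0007893 ]
```

View pics/a.png

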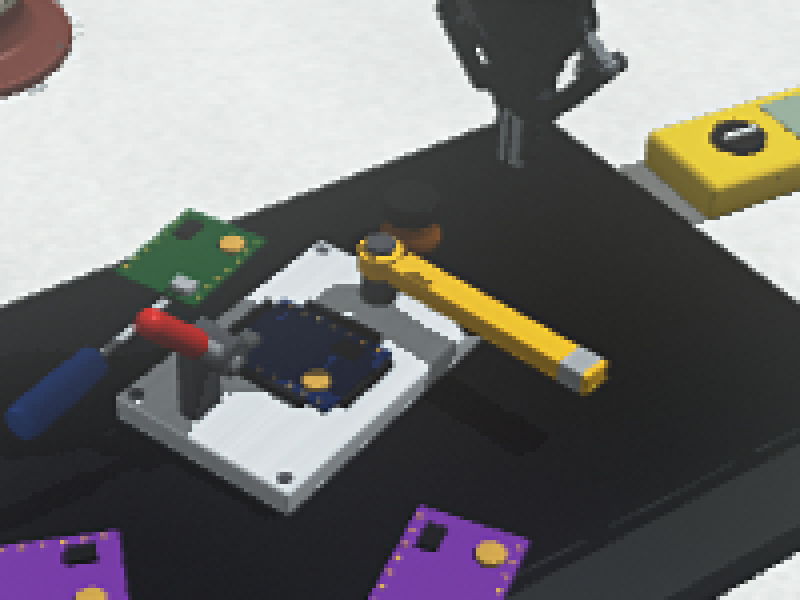

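The closed fingertips are at (512,165), behind the strap, and they came down with no contact force. Next is sweeping the strap home while watching the force.

```bash
python3 - <<'E'
from geo import *
from station import arm,snapshot
import cv2
H=.011
def P(q,g): 
    p,d=strap_pose(q,g,H); return p,quat(d+np.pi/2)
for q in list(np.arange(.45,1.75,.13))+list(np.arange(1.76,2.0,.02)):
    p,o=P(q,0.0)
    if q>1.83: o=P(1.83,0)[1]
    arm.line_to(p,.10,o); f=arm.read_ft_force()
    a=F[2]+.26-q; fn=f@[-np.sin(a),np.cos(a),0]
    print(round(q,2),round(arm.read_time(),2),f.round(1),round(fn,1))
    if q>1.75 and fn>15 or np.linalg.norm(f)>40: break
cv2.imwrite("pics/b.png",snapshot("scene")[130:280,200:400].repeat(4,0).repeat(4,1))
E
```

```text
0.45 6.12 [-0.2  1.3 -0.3] 1.3
0.58 6.4 [ 0.9  0.6 -0.1] 0.6
0.71 6.68 [-0.3  0.  -0.3] 0.0
0.84 6.97 [-0.2  1.6  0.5] 1.5
0.97 7.25 [ 0.2  0.4 -0.3] 0.4
1.1 7.53 [-0.2  0.3 -0.5] 0.1
1.23 7.82 [-0.2 -0.6 -0.5] -0.6
1.36 8.1 [0.2 0.1 0. ] 0.2
1.49 8.38 [ 0.2 -0.  -0.2] 0.1
1.62 8.67 [ 0.  -0.4 -0.2] -0.1
1.76 8.96 [ 0.6 -0.3 -0.2] 0.4
1.78 9.21 [ 0.2  0.6 -0.9] 0.4
1.8 9.46 [ 1.6  1.5 -1.5] 2.1
1.82 9.71 [ 0.1  0.7 -0.3] 0.3
1.84 9.96 [ 0.9  1.6 -0.5] 1.4
1.86 10.21 [ 3.   2.  -2.6] 3.5
1.88 10.46 [ 5.   4.2 -4.6] 6.0
1.9 10.71 [ 7.3  4.1 -6.3] 8.1
1.92 10.96 [ 9.3  4.7 -9.3] 10.1
1.94 11.21 [11.6  6.3 -9. ] 12.7
1.96 11.46 [ 14.5   7.4 -12. ] 15.7
```

View pics/b.png

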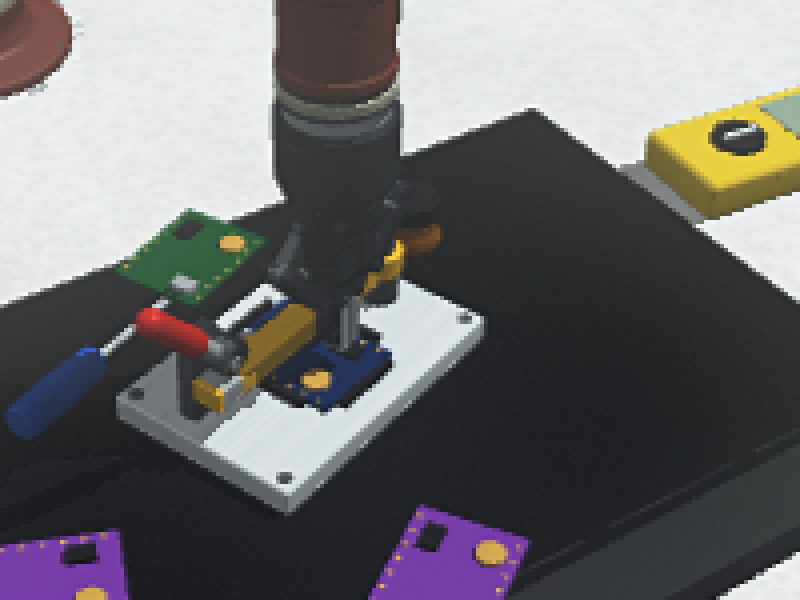

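The strap end at (210,395) lies under the cam against the post, and the force has been rising steadily since 1.84, so it is home. The lever is unchanged. I'll back off along fixture +x and go to the lever.

```bash
python3 - <<'E'
from geo import *
from station import arm,snapshot
import cv2
p=arm.read_tool_pos(); c,s=np.cos(F[2]),np.sin(F[2]); o=quat(F[2])
p=p+.03*np.array([c,s,0]); arm.line_to(p,.1); p[2]=.25; arm.line_to(p,.15)
h=.0145
t=lever_pose(.2276,.012,h); arm.line_to([t[0],t[1],.25],.15,o); arm.line_to(t,.12)
print("at",arm.read_time(),arm.read_ft_force().round(1))
for q in list(np.arange(.25,.95,.1))+list(np.arange(.95,1.4,.03)):
    t=lever_pose(min(q,1.0),-.086*max(0,q-1),h); arm.line_to(t,.08); f=arm.read_ft_force()
    print(round(q,2),round(arm.read_time(),2),f.round(1))
    if q>1 and f[2]>22 or np.linalg.norm(f)>45: break
cv2.imwrite("pics/c.png",snapshot("scene")[130:280,200:400].repeat(4,0).repeat(4,1))
E
```

```text
at 14.4583 [ 0.8  0.1 -0.4]
0.25 14.78 [0.2 0.2 0.5]
0.35 15.03 [-0.2  0.6  0.6]
0.45 15.28 [0.1 1.4 0.5]
0.55 15.53 [0.4 0.3 0.3]
0.65 15.78 [-0.2 -0.2 -0.9]
0.75 16.02 [-0.3  0.1 -0.4]
0.85 16.27 [0.4 0.1 0.9]
0.95 16.52 [ 0.5 -0.2  0.6]
0.98 16.77 [ 0.4 -0.9 -0.1]
1.01 17.02 [-1.  -1.1  1.7]
1.04 17.27 [-3.5 -0.6 12.5]
1.07 17.52 [-7.8 -0.1 25.3]
```

View pics/c.png

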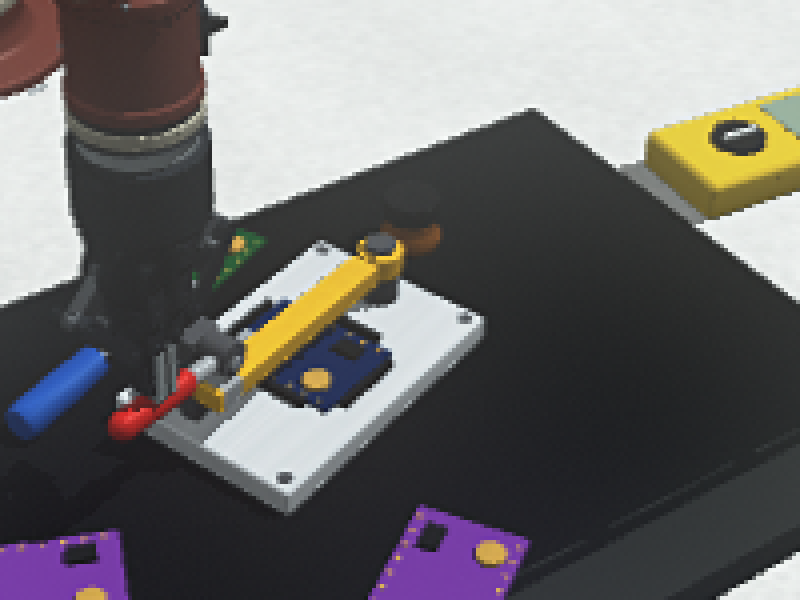

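The lever's red end is now at (125,420), near level. The force only rose at the calculated stop. I'll retreat straight up and check the lever and strap against the geometry.

```bash
python3 - <<'E'
from geo import *
from station import arm,snapshot
import cv2
p=arm.read_tool_pos(); arm.line_to([p[0],p[1],.30],.15); arm.line_to([p[0]-.05,p[1]-.15,.32],.2); arm.pause(.3)
cv2.imwrite("pics/d.png",cv2.resize(snapshot("scene")[165:270,210:350],(800,600),interpolation=cv2.INTER_CUBIC))
for q in(.8,.92,1.0): print(q,(proj("scene",w(F,lever(q,.095)))-[210,165])*800/140)
print(arm.read_time(),arm.read_ft_force().round(1))
E
```

```text
0.8 [102.01565566 377.90922823]
0.92 [ 99.80391107 402.17101614]
1.0 [ 99.68733209 417.3839211 ]
19.9917 [ 0.6 -0.5  0.1]
```

View pics/d.png

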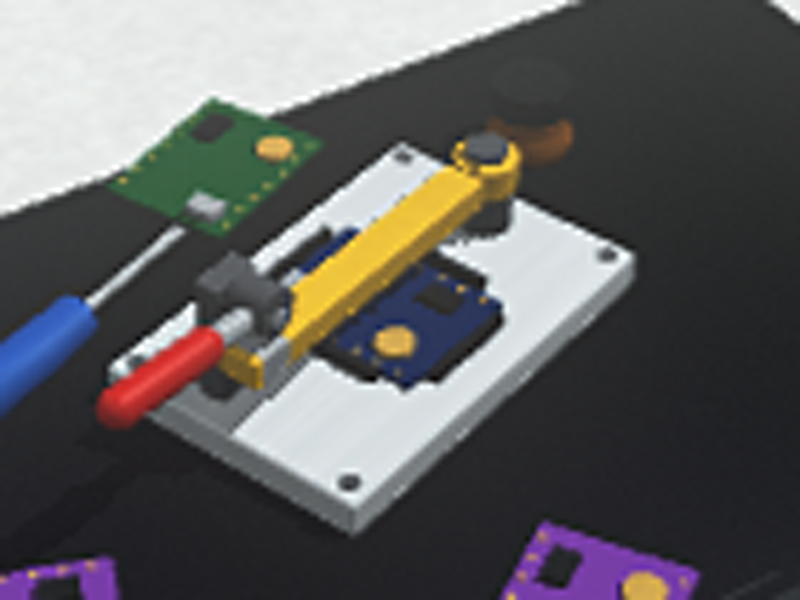

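The lever end at (104,412) matches the fully-down prediction of (100,417). The strap is home under the cam, the board is seated, and the hand is clear.

```bash
python3 -c "
from station import ticket
print(ticket.finish_job())"
```

```text
the job is handed in; nothing more can be done
None
```

The job is handed in: the strap was pushed home first, then the lever was pushed down to its stop, the board looks seated in its nest, and the hand is clear; the judge's verdict was not shown.

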